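# Slide the drip tray home under the dish rack

### The arm

A 6-joint arm with a two-finger parallel gripper is mounted at the origin on the work surface. World frame = base frame: x ahead of the robot, y to its left, z up, the work surface at z = 0. Lengths are in m, angles in rad, forces in N, time in s.
With the tool pointing down it reaches from about 0.325 to 0.875 m from the base axis. Payload 4.4 kg.
Tool frame: the origin (TCP) lies midway between the tips of the shut fingers; the grasp point (between the pads) lies 19 mm behind it (ctrl.hold_point_z is the distance from the TCP to the grasp point, in m); z points along the fingers, y is the line along which they close (so a half turn about z gives the same grasp; the last joint's range is limited). The gripper opens to 85 mm and grips with 20 to 120 N. Pads are 22 mm wide; open, the fingers measure 114 mm over their backs; the gripper's body (76 mm by 85 mm) begins 54 mm behind the grasp point. The pads swing forward as they close: fully open they stand 13 mm farther back than shut.
Start: joints at [1.159, 0.207, 1.542, -0, 1.393, -0.15], TCP at [0.148, 0.556, 0.231] pointing down, gripper open.
Joint ranges: [-2.73, 2.73], [-0.86, 2.22], [0.23, 2.46], [-1.11, 4.25], [0.08, 2.63], [-2.82, 2.82]. Speed limits (rad/s): [2.79, 2.79, 3.14, 3.14, 3.14, 3.14].

### API

Orientations are given as a unit quaternion [x, y, z, w].
In Python, from plant import ctrl gives the robot as it stands.
- The arm moves only by the tool step_arm, never from a script. Its argument "rows" is a list of rows, each a list of 7 numbers: the closure, from 0 (fully open) to 1 (shut), then the shift along the tool's x, y, z each as a share of 0.3 m, from -1 to 1, then the turn, a rotation vector about the tool's x, y, z each as a share of 60 degrees, from -1 to 1. In form: [[claw, dx, dy, dz, rx, ry, rz], ...]. A call has 1 to 5 rows; each row is the pose to reach, as a shift and turn from the pose commanded when the call began, along the tool's axes at that moment; what a row does not reach only later rows make up. A row lasts 1/10 s, in which the tool goes at most 50 mm and 8.59 degrees, less where a joint would pass 70% of its speed; a pose out of reach is approached as far as the arm can. A call with a number of a shift or a turn outside -1 to 1 is refused whole. A call with a gripper value outside its range is refused whole. The fingers move at their own pace and stop on an object; "force" is the grip in N (left out, the last holds). Time passes only in rows, so rows that repeat a pose let the fingers close. It gives the time, the measured TCP pose, the force, the opening and the grip force at its end, in the units of the state.
- ctrl.get_state(): the state, without advancing time (a new reading comes with each control period).
- ctrl.get_image(name): name is "scene" or "top"; returns (picture, depth): 384x512x3 uint8, red, green, blue; 384x512 float32, m along the optical axis (not along the pixel's ray), 0 where there is no reading.
- ctrl.camera_model(name): a dict with "camera_matrix" (3x3 intrinsics, pixels), "k1" (the pictures are not rectified: a ray, as slopes to the right and down, at radius r is drawn at 1 + k1 r^2 times it, then the intrinsics apply), "pose" (4x4, takes a point from camera to world coordinates). Camera axes: x right, y down, z forward; pixel columns grow to the right and rows downward; lengths in m; the calibration is good to about 2 mm. A picture is of the moment at which its call begins. camera_model takes no time and is no camera call.
- ctrl.sign_off(): hands the job in; it is judged then, once.
The state is a dict: "time": time; "qpos": joint angles; "dq": joint speeds; "tau": joint torques, N m; "position": TCP position; "eef_rot": TCP orientation; "force": force on the tool from outside, world axes, zero at the start; "torque": the same for the moment, N m; "finger_gap": opening from 0.0 (shut) to 1.0 (fully open); "grip_force": force on a finger pad.
Only numpy, scipy, OpenCV 4.12 (cv2) and the standard library are available. Lean on these libraries where they do the work, as an engineer would, in place of code of your own. Each camera call takes 0.05 s, during which the arm holds its last target. There are 200 camera calls.

### The job

Push the shallow steel drip tray across the worktop and in between the two front posts of the steel rack, far end first, until the front wall of its pan is level with the front of those posts and only its pull lip sticks out. Push gently with the fingertips, without gripping, lifting or forcing the tray and without knocking the rack, and leave everything else standing where it is.

Things in the scene. Friction and masses are not known exactly. Their poses are not given: they have to be found in the camera images.
- tray: Loose open steel drip tray, about 0.5 kg, slides under a push of 3 to 7 N. Pan 165 mm long (x), 170 mm wide (y), 28 mm high, walls 3 mm, corners rounded to 14 mm. From the rim of its -x end a flat pull lip, 120 mm wide, sticks out 50 mm. Origin: centre of the pan's underside. x points from the lip to the far end, which goes in first; z up.
- lip_front (a point): Middle of the outer face of the lip's folded-down edge (120 mm wide, from 4 to 28 mm above the worktop), 14 mm above the worktop, 132.5 mm from the tray's origin along its -x. Axes as the tray's.
- pan_front (a point): Foot of the outer face of the pan's front wall (the wall the lip sticks out from), 82.5 mm from the tray's origin along its -x. Axes as the tray's.
- rack: Fixed two-tier steel wire rack, 190 mm deep (x), 198 mm wide (y), 256 mm high, on four round posts 10 mm thick with centres at x = +-90, y = +-94 mm, so 178 mm clear between them from front to back. Wire tiers 112 and 215 mm up; below, only the posts and a thin bar along each side, 50 mm up. Origin: centre of its footprint on the worktop. x points inwards from the open front; z up.
- gap (a point): Point on the worktop midway between the two front posts, level with their front faces, 95 mm from the rack's origin along its -x. Axes as the rack's. The tray is home when pan_front lies here and the tray's x is along the rack's.
- bowl_low: Lower of two stacked shallow white ceramic bowls on the rack's lower tier, 140 mm across, 36 mm high. Origin: centre of its underside. Leave alone.
- bowl_top: Upper of the two stacked bowls, same size, nested 7 mm higher. Leave alone.
- funnel: Grey plastic funnel standing mouth down on the top tier, 92 mm across, 95 mm high. Origin: centre of its underside. Leave alone.
- stopper: Glass carafe stopper standing head down on the top tier, 48 mm across, 62 mm high. Origin: centre of its underside. Leave alone.
- tin: Chrome spice tin with a ribbed twist cap, 55 mm across, 90 mm high, standing on the worktop beside one front post of the rack. Origin: centre of its underside. Leave alone.
- pot: White ceramic salt pot with a steel cap, 60 mm across, 62 mm high, standing on the worktop beside the other front post. Origin: centre of its underside. Leave alone.
- carafe: Tall glass carafe without its stopper, 108 mm across, 222 mm high, on the worktop far from the robot. Origin: centre of its underside. Leave alone.
- beaker: White ceramic beaker without a handle, 72 mm across, 85 mm high, on the worktop to the robot's left. Origin: centre of its underside. Leave alone.

How it is judged:
By the outcome, as a careful person would: the job done as asked, in the order asked, and still so for the second after the job is handed in, with the robot touching nothing.
It also fails if it takes over 72 s, if anything falls off the work surface, if the arm or the gripper's body presses on something with over 40 N, if the wrist force passes 120 N, or if a joint passes its speed limit or range.

## Working session

There is one attempt and no reset: what is moved stays moved. The work goes in short steps, Python scripts to look and compute and a tool call to move; the robot and the scene stay as the last step left them, time stands still between calls to the robot, and variables do not carry over. Pictures are saved under pics/ and viewed, at most 10 in all, crops included, and the job is handed in when it is done.

Besides the shell and the picture viewer there is one more tool, called after ">>>" as name([rows], argument=value, ...), one row to a line, values as JSON. step_arm: Moves the arm, as the interface text tells. Its arguments: {"type":"object","properties":{"rows":{"type":"array","items":{"type":"array","items":{"type":"number"}}},"force":{"type":"number"}},"required":["rows"]}

```bash
mkdir -p pics; cat > h.py <<'E'
import numpy as np, cv2
from plant import ctrl
def snap(n,tag):
    im,d=ctrl.get_image(n); np.savez(f'pics/{tag}.npz',im=im,d=d)
    cv2.imwrite(f'pics/{tag}.png',im[:,:,::-1]); return im,d
def rays(n,uv):
    m=ctrl.camera_model(n);K=np.array(m['camera_matrix']);P=np.array(m['pose'])
    uv=np.atleast_2d(np.array(uv,float)); s=np.c_[(uv[:,0]-K[0,2])/K[0,0],(uv[:,1]-K[1,2])/K[1,1]]
    u=s.copy()
    for _ in range(20): u=s/(1+m['k1']*(u**2).sum(1,keepdims=True))
    return P, np.c_[u,np.ones(len(u))]
def at_z(n,uv,z):
    P,r=rays(n,uv); w=r@P[:3,:3].T; t=(z-P[2,3])/w[:,2]; return P[:3,3]+w*t[:,None]
def at_d(n,uv,d):
    P,r=rays(n,uv); return P[:3,3]+(r*np.array(d)[:,None])@P[:3,:3].T
E
python3 - <<'E'
from h import *
for n in('scene','top'):
    im,d=snap(n,n+'0'); m=ctrl.camera_model(n); print(n,np.round(m['pose'],3).tolist(),np.round(m['camera_matrix'],1).tolist(),m['k1'])
a,b=[cv2.imread(f'pics/{n}0.png') for n in('scene','top')]
print(ctrl.get_state())
E
```

```text
scene [[0.178, 0.685, -0.706, 1.252], [0.984, -0.112, 0.14, -0.069], [0.017, -0.72, -0.694, 0.863], [0.0, 0.0, 0.0, 1.0]] [[433.8, 0.0, 256.9], [0.0, 433.8, 191.4], [0.0, 0.0, 1.0]] -0.0649814328054644
top [[0.028, -0.993, 0.113, 0.42], [-0.999, -0.026, 0.023, 0.051], [-0.02, -0.114, -0.993, 1.331], [0.0, 0.0, 0.0, 1.0]] [[386.7, 0.0, 253.2], [0.0, 386.7, 197.2], [0.0, 0.0, 1.0]] 0.027801395777917817
{'time': 0.1, 'qpos': array([ 1.15950244e+00,  2.07353224e-01,  1.54283698e+00, -1.82979114e-05,
        1.39351590e+00, -1.50474712e-01]), 'dq': array([-0.00014424, -0.00174963, -0.00345089,  0.00016598, -0.00103152,
       -0.00012206]), 'tau': array([-8.73134013e-04, -3.84094512e+01, -2.92549038e+01, -1.86147199e-04,
        4.85261553e-03,  6.58936116e-06]), 'position': array([0.14799594, 0.55490356, 0.23021914]), 'eef_rot': array([ 1.30038579e-01,  9.91508372e-01, -1.01780663e-03, -2.84278313e-04]), 'force': array([ 0.59809917, -0.43633526, -0.45390792]), 'torque': array([ 0.05401071, -0.0258227 , -0.00362515]), 'grip_force': 0.0, 'finger_gap': 0.9995644431782765}
```

View pics/top0.png

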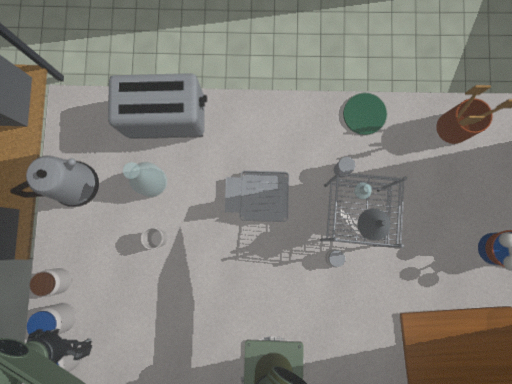

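View pics/scene0.png

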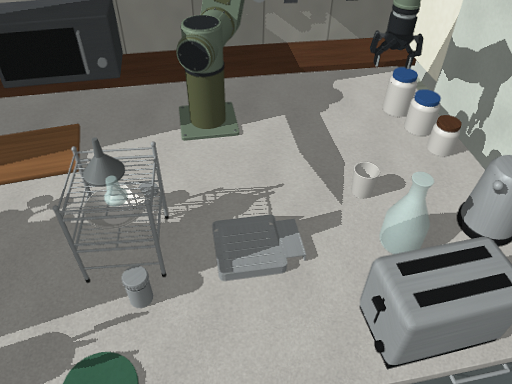

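The top view shows the tray at about (265,196) with its lip on the left (+y). The rack is at about (367,212), open to the left, with its front posts near x≈328. The tin is at (345,166) and the pot at (337,259). I'll enlarge this area to read the corners.

```bash
python3 - <<'E'
from h import *
im=cv2.imread('pics/top0.png')[155:275,215:415]
cv2.imwrite('pics/c1.png',cv2.resize(im,None,fx=4,fy=4,interpolation=cv2.INTER_CUBIC))
im=cv2.imread('pics/scene0.png')[130:310,50:310]
cv2.imwrite('pics/c2.png',cv2.resize(im,None,fx=3,fy=3,interpolation=cv2.INTER_CUBIC))
E
```

```text
(no output)
```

View pics/c1.png

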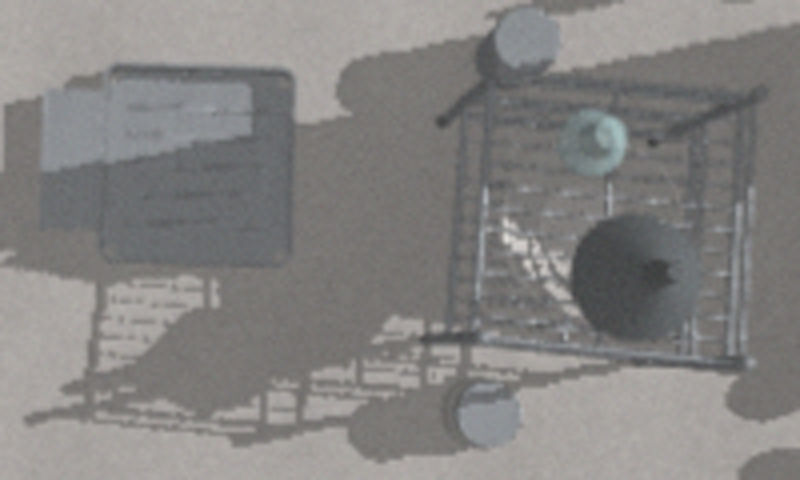

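View pics/c2.png

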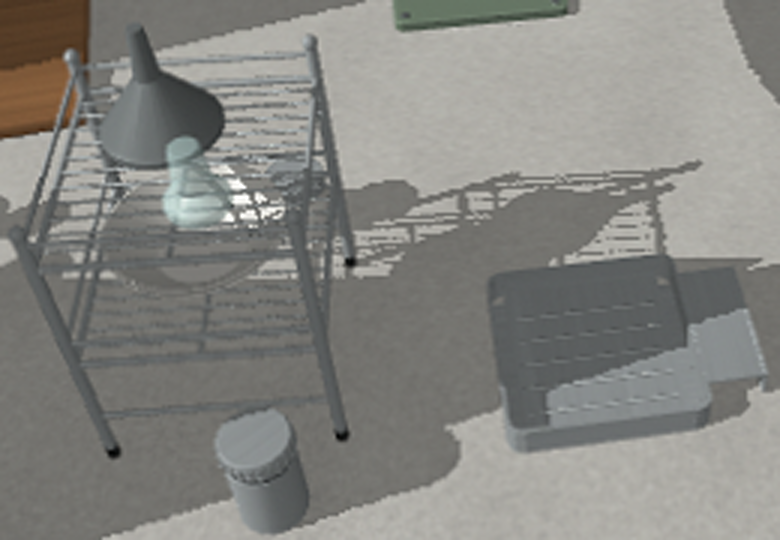

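The top crop gives the tray rim corners at (108,66), (294,68), (291,265) and (101,262), and the lip's outer corners at (42,88) and (40,228). The front post feet are at (441,122) and (425,339), and the +x back foot is at (652,142). In the scene crop the feet are at (342,436), (350,262) and (113,452).

```bash
python3 - <<'E'
from h import *
np.set_printoptions(precision=4,suppress=True)
t=lambda p:(np.array(p,float)+.5)/4-.5+[215,155]
s=lambda p:(np.array(p,float)+.5)/3-.5+[50,130]
tt=at_z('top',t([(108,66),(294,68),(291,265),(101,262),(42,88),(40,228)]),.028); print('tray top\n',tt)
print('lip-edge',np.linalg.norm(tt[4]-tt[5]))
print('posts top(feet)\n',at_z('top',t([(441,122),(425,339),(652,142)]),.003))
print('posttops z.256\n',at_z('top',t([(490,80),(480,340),(762,93),(742,363)]),.253))
print('posts scene feet\n',at_z('scene',s([(342,436),(350,262),(113,452)]),.003))
print('post tops scene\n',at_z('scene',s([(295,212),(311,42),(18,235),(71,57)]),.253))
# tray scene rim: far-left, far-right, near-left, near-right ,lip outer corners
print('tray scene\n',at_z('scene',s([(488,272),(672,256),(510,430),(710,402),(734,267),(766,366)]),.028))
print('tin/pot top',at_z('top',t([(527,40)]),.09),at_z('top',t([(488,415)]),.062))
# tray via depth: pts with z within 0.02..0.035
d=np.load('pics/top0.npz')['d']; v,u=np.mgrid[0:384,0:512]
m=(u>215)&(u<300)&(v>165)&(v<230)
X=at_d('top',np.c_[u[m],v[m]],d[m]); 
for lo,hi in((-.01,.01),(.001,.012),(.02,.04)):
    q=X[(X[:,2]>lo)&(X[:,2]<hi)]; print(lo,len(q),q[:,2].mean())
q=X[(X[:,2]>.018)&(X[:,2]<.04)]; print(cv2.minAreaRect(q[:,:2].astype(np.float32)*1000))
E
```

```text
tray top
 [[ 0.6575  0.1235  0.028 ]
 [ 0.6596 -0.0353  0.028 ]
 [ 0.4917 -0.0357  0.028 ]
 [ 0.4899  0.1242  0.028 ]
 [ 0.6371  0.1793  0.028 ]
 [ 0.5172  0.1767  0.028 ]]
lip-edge 0.11989459142677791
posts top(feet)
 [[ 0.62   -0.1644  0.003 ]
 [ 0.4333 -0.1521  0.003 ]
 [ 0.6071 -0.3445  0.003 ]]
posttops z.256
 [[ 0.6131 -0.1578  0.253 ]
 [ 0.4313 -0.1515  0.253 ]
 [ 0.6083 -0.3459  0.253 ]
 [ 0.4209 -0.3293  0.253 ]]
posts scene feet
 [[ 0.6229 -0.166   0.003 ]
 [ 0.4346 -0.1536  0.003 ]
 [ 0.6098 -0.3452  0.003 ]]
post tops scene
 [[ 0.6211 -0.1636  0.253 ]
 [ 0.438  -0.1517  0.253 ]
 [ 0.6134 -0.343   0.253 ]
 [ 0.4267 -0.3315  0.253 ]]
tray scene
 [[ 0.4894 -0.0339  0.028 ]
 [ 0.4967  0.127   0.028 ]
 [ 0.6565 -0.0347  0.028 ]
 [ 0.6561  0.1243  0.028 ]
 [ 0.5184  0.1776  0.028 ]
 [ 0.6286  0.1773  0.028 ]]
tin/pot top [[ 0.6757 -0.219   0.09  ]] [[ 0.3733 -0.194   0.062 ]]
-0.01 4566 0.001921577549855104
0.001 2833 0.00391639209748016
0.02 719 0.028283891876472924
((574.5249633789062, 70.447265625), (171.04913330078125, 214.3227996826172), 0.8729938864707947)
```

```bash
cat >> h.py <<'E'
from scipy.spatial.transform import Rotation as R
def pose(xd,tilt=0):
    "tool pointing down, its x along world angle xd (deg), leaned back by tilt (deg) from x"
    a=np.radians(xd); x=np.array([np.cos(a),np.sin(a),0]); z=np.array([0,0,-1.]); 
    return R.from_matrix(np.c_[x,np.cross(z,x),z])*R.from_euler('y',tilt,degrees=True)
def row(p,xd,tilt=0,st=None):
    s=st or ctrl.get_state(); r0=R.from_quat(s['eef_rot']); 
    return np.round(np.r_[r0.inv().apply(np.array(p)-s['position'])/.3,(r0.inv()*pose(xd,tilt)).as_rotvec()/np.radians(60)],3)
E
python3 - <<'E'
from h import *
s=ctrl.get_state()
print(row([0.33,0.387,0.2],180.8), R.from_quat(s['eef_rot']).as_matrix().round(3))
print(pose(180,10).as_matrix().round(2))
E
```

```text
[-0.731 -0.384  0.101 -0.002 -0.001 -0.262] [[-0.966  0.258 -0.001]
 [ 0.258  0.966 -0.002]
 [ 0.    -0.002 -1.   ]]
[[-0.98  0.   -0.17]
 [ 0.    1.    0.  ]
 [ 0.17  0.   -0.98]]
```

>>> step_arm([
  [0, -0.73, -0.38, 0.1, 0, 0, -0.262],
  [0, -0.73, -0.38, 0.1, 0, 0, -0.262],
  [0, -0.73, -0.38, 0.1, 0, 0, -0.262],
  [0, -0.73, -0.38, 0.1, 0, 0, -0.262],
  [0, -0.73, -0.38, 0.1, 0, 0, -0.262],
])

```text
time: 0.6
position: [0.3291, 0.3892, 0.201]
eef_rot: [-0.007, 1.0, -0.0, -0.0]
force: [0.4, 0.3, -0.7]
finger_gap: 0.999
grip_force: 0.0
```

>>> step_arm([
  [0, -0.62, -0.57, 0, 0, 0, 0],
  [0, -0.62, -0.57, 0, 0, 0, 0],
  [0, -0.62, -0.57, 0, 0, 0, 0],
  [0, -0.62, -0.57, 0, 0, 0, 0],
  [0, -0.62, -0.57, 0, 0, 0, 0],
])

```text
time: 1.1
position: [0.5156, 0.2225, 0.2012]
eef_rot: [-0.007, 1.0, 0.0, -0.0]
force: [0.8, 1.1, 0.3]
finger_gap: 1.001
grip_force: 0.0
```

>>> step_arm([
  [0, -0.62, -0.57, 0, 0, 0, 0],
  [0, -0.62, -0.57, 0, 0, 0, 0],
  [0, -0.62, -0.57, 0, 0, 0, 0],
  [0, -0.62, -0.57, 0, 0, 0, 0],
  [0, -0.62, -0.57, 0, 0, 0, 0],
])

```text
time: 1.6
position: [0.7019, 0.0559, 0.2008]
eef_rot: [-0.007, 1.0, 0.0, -0.001]
force: [0.4, 0.9, 0.7]
finger_gap: 0.996
grip_force: 0.0
```

```bash
python3 - <<'E'
from h import *
s=ctrl.get_state(); print(s['position'],s['qpos'],s['force'],s['dq'])
print(row([0.70,0.042,0.10],180.8),row([0.70,0.042,0.003],180.8))
E
```

```text
[0.70186273 0.05593858 0.2008164 ] [-4.32853209e-02  5.00505647e-01  1.21481780e+00  1.82420742e-04
  1.42751687e+00 -1.62744374e+00] [0.37310151 0.92421742 0.65408537] [-0.47019056  0.70684288 -1.01638424  0.0050298   0.29681582 -0.4724727 ]
[ 0.006 -0.046  0.336  0.    -0.001 -0.001] [ 0.006 -0.047  0.659  0.    -0.001 -0.001]
```

>>> step_arm([
  [0, 0, 0, 0.12, 0, 0, 0],
  [0, 0, 0, 0.25, 0, 0, 0],
  [0, 0, 0, 0.37, 0, 0, 0],
  [0, 0, 0, 0.5, 0, 0, 0],
  [0, 0, 0, 0.5, 0, 0, 0],
])

```text
time: 2.1
position: [0.6942, 0.0576, 0.0429]
eef_rot: [-0.007, 1.0, 0.0, -0.008]
force: [-1.7, 0.8, -0.1]
finger_gap: 1.003
grip_force: 0.0
```

```bash
python3 - <<'E'
from h import *
s=ctrl.get_state(); print(s['position'],s['force'],row([0.70,0.042,0.002],180.8),row([0.672,0.042,0.002],180.8))
E
```

```text
[0.69417433 0.05762582 0.04289299] [-1.69291789  0.8197611  -0.05198181] [-0.021 -0.052  0.136  0.001 -0.016 -0.001] [ 0.072 -0.051  0.137  0.001 -0.016 -0.001]
```

>>> step_arm([
  [0, -0.01, -0.05, 0.04, 0, 0, 0],
  [0, -0.01, -0.05, 0.08, 0, 0, 0],
  [0, -0.01, -0.05, 0.12, 0, 0, 0],
  [0, -0.01, -0.05, 0.14, 0, 0, 0],
  [0, -0.01, -0.05, 0.14, 0, 0, 0],
])

```text
time: 2.6
position: [0.7034, 0.0427, 0.0087]
eef_rot: [-0.007, 1.0, 0.0, -0.001]
force: [-0.4, -0.3, -0.6]
finger_gap: 1.002
grip_force: 0.0
```

```bash
python3 - <<'E'
from h import *
im,d=snap('scene','s1')
s=ctrl.get_state(); print(s['position'],s['force'],row([0.70,0.042,0.002],180.8),row([0.672,0.042,0.002],180.8))
cv2.imwrite('pics/s1c.png',cv2.resize(im[180:330,170:370,::-1],None,fx=3,fy=3,interpolation=cv2.INTER_CUBIC))
E
```

```text
[0.70391777 0.04278666 0.00943114] [ 0.04620616  0.06654721 -0.77834272] [ 0.013 -0.002  0.025  0.    -0.001 -0.   ] [ 0.106 -0.001  0.025  0.    -0.001 -0.   ]
```

View pics/s1c.png

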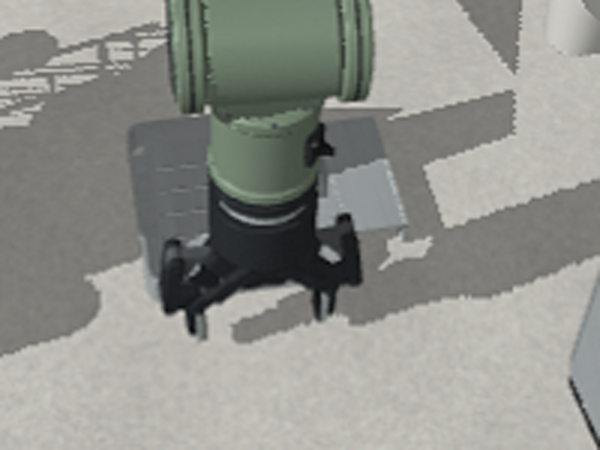

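The open fingertips at (200,335) and (322,318) in the crop are clear of the tray's +x side wall. Next I'll lower a little and bring them up to the wall.

>>> step_arm([
  [0, 0.02, 0, 0.024, 0, 0, 0],
  [0, 0.04, 0, 0.024, 0, 0, 0],
  [0, 0.06, 0, 0.024, 0, 0, 0],
  [0, 0.08, 0, 0.024, 0, 0, 0],
  [0, 0.09, 0, 0.024, 0, 0, 0],
])

```text
time: 3.15
position: [0.6764, 0.0423, 0.0026]
eef_rot: [-0.007, 1.0, 0.0, -0.0]
force: [0.0, -0.7, 0.6]
finger_gap: 0.999
grip_force: 0.0
```

>>> step_arm([
  [0, 0.005, 0, 0, 0, 0, 0],
  [0, 0.01, 0, 0, 0, 0, 0],
  [0, 0.015, 0, 0, 0, 0, 0],
  [0, 0.02, 0, 0, 0, 0, 0],
  [0, 0.025, 0, 0, 0, 0, 0],
])

```text
time: 3.65
position: [0.6704, 0.0421, 0.0026]
eef_rot: [-0.007, 1.0, 0.0, 0.001]
force: [1.0, 0.7, -2.1]
finger_gap: 1.0
grip_force: 0.9
```

```bash
python3 - <<'E'
from h import *
s=ctrl.get_state(); print(s['position'],s['force'],s['torque'],row([0.6374,0.0385,0.002],176.1))
E
```

```text
[0.67040313 0.0421255  0.00264528] [ 0.97538462  0.70389386 -2.11725173] [ 0.04046146 -0.24858897 -0.04156708] [ 0.11  -0.011  0.002  0.     0.002  0.078]
```

>>> step_arm([
  [0, 0.011, -0.001, 0, 0, 0, 0.008],
  [0, 0.022, -0.002, 0, 0, 0, 0.016],
  [0, 0.033, -0.003, 0, 0, 0, 0.024],
  [0, 0.044, -0.004, 0, 0, 0, 0.032],
  [0, 0.055, -0.005, 0, 0, 0, 0.04],
])

```text
time: 4.15
position: [0.6531, 0.0402, 0.0026]
eef_rot: [0.015, 1.0, -0.0, 0.0]
force: [2.2, -1.5, 0.6]
finger_gap: 0.997
grip_force: 1.0
```

```bash
python3 - <<'E'
from h import *
s=ctrl.get_state(); print(s['position'],s['force'],s['torque'],row([0.6374,0.0385,0.002],176.1))
E
```

```text
[0.65312679 0.04019787 0.00262309] [ 2.23746741 -1.50457685  0.64068462] [ 0.02461251 -0.35710434  0.04030369] [ 0.052 -0.007  0.002 -0.     0.     0.037]
```

>>> step_arm([
  [0, 0.011, -0.001, 0, 0, 0, 0.008],
  [0, 0.022, -0.002, 0, 0, 0, 0.016],
  [0, 0.033, -0.004, 0, 0, 0, 0.024],
  [0, 0.043, -0.005, 0, 0, 0, 0.032],
  [0, 0.052, -0.006, 0, 0, 0, 0.037],
])

```text
time: 4.65
position: [0.6376, 0.039, 0.0026]
eef_rot: [0.034, 0.999, -0.0, 0.0]
force: [1.8, -0.4, 1.0]
finger_gap: 0.998
grip_force: 1.2
```

>>> step_arm([
  [0, -0.03, 0, 0, 0, 0, 0],
  [0, -0.08, 0, 0, 0, 0, 0],
  [0, -0.15, 0, -0.1, 0, 0, 0],
  [0, -0.15, 0, -0.25, 0, 0, 0],
  [0, -0.15, 0, -0.4, 0, 0, 0],
])

```text
time: 5.15
position: [0.6816, 0.0361, 0.1218]
eef_rot: [0.034, 0.999, 0.0, -0.002]
force: [0.6, -0.1, 0.0]
finger_gap: 1.002
grip_force: 0.0
```

```bash
python3 - <<'E'
from h import *
s=ctrl.get_state(); print(s['position'],s['force'],s['qpos'])
print(R.from_quat(s['eef_rot']).as_matrix().round(3))
E
```

```text
[0.68162485 0.0360601  0.12178042] [ 0.63266925 -0.07161434  0.01102444] [-7.38312145e-02  5.28222265e-01  1.34339644e+00  1.36798172e-04
  1.27470055e+00 -1.57742925e+00]
[[-0.998  0.067 -0.005]
 [ 0.067  0.998  0.   ]
 [ 0.005  0.    -1.   ]]
```

```bash
python3 - <<'E'
from h import *
np.set_printoptions(precision=3,suppress=True)
print('carafe, beaker base scene', at_z('scene',[(405,240),(364,192)],0), at_z('top',[(152,239)],.085),at_z('top',[(132,171)],.222),at_z('top',[(147,181)],.06))
d=np.load('pics/s1.npz')['d']; v,u=np.mgrid[0:384,0:512]; m=d>0
X=at_d('scene',np.c_[u[m],v[m]],d[m]); q=X[(abs(X[:,0]-.7)<.12)&(abs(X[:,1]-.043)<.14)&(X[:,2]>.035)]
for z in np.arange(.04,.5,.02):
    k=q[abs(q[:,2]-z)<.01]
    if len(k): print(round(z,2),len(k),k[:,:2].min(0)-[.704,.043],k[:,:2].max(0)-[.704,.043])
E
```

```text
carafe, beaker base scene [[0.615 0.454 0.   ]
 [0.425 0.41  0.   ]] [[0.419 0.402 0.085]] [[0.615 0.433 0.222]] [[0.61  0.436 0.06 ]]
0.04 57 [-0.006 -0.058] [0.013 0.056]
0.06 96 [-0.011 -0.074] [0.015 0.074]
0.08 344 [-0.014 -0.075] [0.018 0.073]
0.1 252 [-0.012 -0.073] [0.021 0.069]
0.12 356 [-0.013 -0.07 ] [0.02  0.068]
0.14 131 [ 0.001 -0.038] [0.039 0.033]
0.16 219 [ 0.002 -0.038] [0.038 0.035]
0.18 291 [-0.01  -0.039] [0.038 0.035]
0.2 178 [-0.001 -0.038] [0.038 0.032]
0.22 273 [-0.011 -0.038] [0.038 0.033]
0.24 260 [ 0.001 -0.036] [0.036 0.036]
0.26 279 [ 0.003 -0.036] [0.037 0.033]
0.28 355 [ 0.007 -0.038] [0.039 0.038]
0.3 138 [-0.027 -0.061] [0.042 0.052]
0.32 510 [-0.095 -0.061] [0.046 0.052]
0.34 906 [-0.114 -0.061] [0.047 0.053]
0.36 1558 [-0.122 -0.06 ] [0.038 0.056]
0.38 569 [-0.124 -0.057] [0.008 0.057]
0.4 706 [-0.124 -0.054] [-0.036  0.06 ]
0.42 775 [-0.124 -0.051] [-0.079  0.062]
0.44 28 [-0.124 -0.007] [-0.117  0.019]
```

```bash
python3 - <<'E'
from h import *
print(row([0.64,0.15,0.16],131,0)); 
E
```

```text
[ 0.165  0.37  -0.127 -0.002 -0.004  0.752]
```

>>> step_arm([
  [0, 0.165, 0.37, -0.13, 0, 0, 0.75],
  [0, 0.165, 0.37, -0.13, 0, 0, 0.75],
  [0, 0.165, 0.37, -0.13, 0, 0, 0.75],
  [0, 0.165, 0.37, -0.13, 0, 0, 0.75],
  [0, 0.165, 0.37, -0.13, 0, 0, 0.75],
])

```text
time: 5.65
position: [0.6398, 0.1517, 0.1615]
eef_rot: [0.399, 0.917, -0.0, -0.001]
force: [0.0, -0.6, 0.6]
finger_gap: 1.001
grip_force: 0.0
```

```bash
python3 - <<'E'
from h import *
print(ctrl.get_state()['position'],row([0.55,0.27,0.13],86.1,-10)); 
E
```

```text
[0.63978193 0.15167447 0.16153444] [ 0.493  0.05   0.105  0.067 -0.158  0.779]
```

>>> step_arm([
  [0, 0.49, 0.05, 0.1, 0.067, -0.158, 0.779],
  [0, 0.49, 0.05, 0.1, 0.067, -0.158, 0.779],
  [0, 0.49, 0.05, 0.1, 0.067, -0.158, 0.779],
  [0, 0.49, 0.05, 0.1, 0.067, -0.158, 0.779],
  [0, 0.49, 0.05, 0.1, 0.067, -0.158, 0.779],
])

```text
time: 6.15
position: [0.5475, 0.2696, 0.1298]
eef_rot: [0.684, 0.726, -0.056, 0.05]
force: [0.1, 0.5, 0.1]
finger_gap: 1.004
grip_force: 0.0
```

>>> step_arm([
  [0, 0, 0, 0, 0, 0, 0],
  [0, 0, 0, 0, 0, 0, 0],
])

```text
time: 6.35
position: [0.5508, 0.2675, 0.131]
eef_rot: [0.682, 0.728, -0.054, 0.051]
force: [0.2, 0.7, 0.2]
finger_gap: 0.998
grip_force: 0.0
```

```bash
cat >> h.py <<'E'
def tray(d):
    v,u=np.mgrid[0:384,0:512]; m=(d>0)&(u>215)&(u<420)&(v>150)&(v<275)
    X=at_d('top',np.c_[u[m],v[m]],d[m]); return X[(X[:,2]>.02)&(X[:,2]<.036)]
E
python3 - <<'E'
from h import *
s=ctrl.get_state();print(s['position'],s['qpos'],row([0.55,0.27,0.13],86.1,-10)); 
im,d=snap('top','t2'); q=tray(d); q=q[q[:,1]<.2]; q=q[q[:,1]>-.13]
print(len(q),cv2.minAreaRect(q[:,:2].astype(np.float32)*1000))
c=im[155:275,215:415,::-1]
cv2.imwrite('pics/c3.png',cv2.resize(c,None,fx=4,fy=4,interpolation=cv2.INTER_CUBIC))
E
```

```text
[0.55075215 0.26754957 0.13101445] [ 0.38241487  0.42547745  1.48145213 -0.14360042  1.29365373  0.36037453] [ 0.009 -0.002  0.002  0.011 -0.024  0.127]
718 ((544.0250854492188, 72.91031646728516), (215.06646728515625, 170.26177978515625), 85.89281463623047)
```

View pics/c3.png

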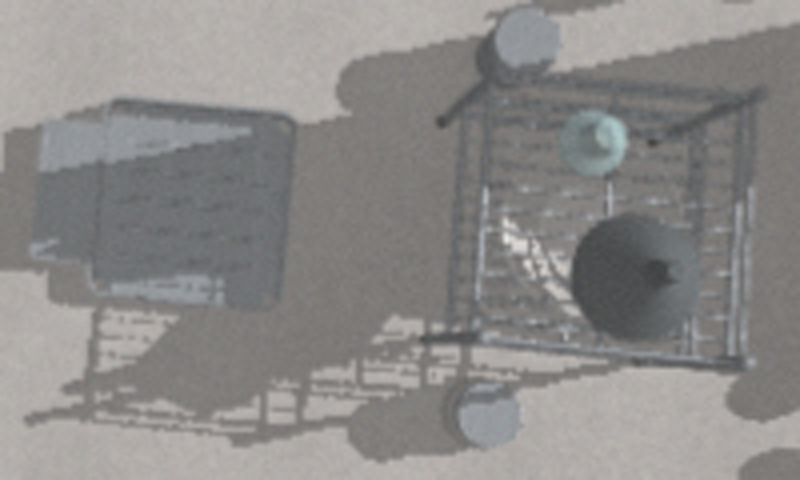

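The picture shows the tray turned to match the rack and centred on its axis (rim corners about (115,98), (295,120), (275,305), (92,290)). I'll refine the rack pose by fitting the posts to depth.

```bash
python3 - <<'E'
from h import *
from scipy.optimize import least_squares
np.set_printoptions(precision=4,suppress=True)
def cloud(n,f):
    d=np.load(f)['d']; v,u=np.mgrid[0:384,0:512]; m=d>0; return at_d(n,np.c_[u[m],v[m]],d[m])
loc=np.array([(-90,94),(-90,-94),(90,94),(90,-94)])/1000.
def posts(p):
    c,s=np.cos(p[2]),np.sin(p[2]); return p[:2]+loc@np.array([[c,s],[-s,c]])
p0=np.array([.5218,-.2488,np.radians(-93.9)])
clouds={'scene':cloud('scene','pics/scene0.npz'),'top':cloud('top','pics/top0.npz')}
for zr in((.01,.04),(.06,.1),(.12,.2),(.01,.2)):
  for name in('scene','top','both'):
    A=np.vstack([clouds[k] for k in clouds if name in(k,'both')]); A=A[(A[:,2]>zr[0])&(A[:,2]<zr[1])]
    D=np.linalg.norm(A[:,None,:2]-posts(p0),axis=2); A=A[D.min(1)<.011]
    f=lambda p:(np.linalg.norm(A[:,None,:2]-posts(p),axis=2).min(1)-.005)
    r=least_squares(f,p0,loss='soft_l1',f_scale=.0015); h=np.array([np.cos(r.x[2]),np.sin(r.x[2])])
    print(zr,name,len(A),'gap',r.x[:2]-.095*h,'deg',np.degrees(r.x[2]),np.median(abs(f(r.x))))
E
```

```text
(0.01, 0.04) scene 104 gap [ 0.5267 -0.1544] deg -93.93972825426322 0.0006790756793038401
(0.01, 0.04) top 21 gap [ 0.5268 -0.1549] deg -93.9808413149498 0.0005612642807705367
(0.01, 0.04) both 125 gap [ 0.5268 -0.1545] deg -93.93316684863737 0.0006913985320209075
(0.06, 0.1) scene 150 gap [ 0.5268 -0.1544] deg -94.02157068201141 0.0005569818639374947
(0.06, 0.1) top 31 gap [ 0.5269 -0.1549] deg -93.97593339562732 0.0004380076027275543
(0.06, 0.1) both 181 gap [ 0.5268 -0.1545] deg -93.98894396661694 0.0005331064849798508
(0.12, 0.2) scene 447 gap [ 0.5263 -0.1548] deg -93.98671319619373 0.0006874891395542903
(0.12, 0.2) top 79 gap [ 0.5269 -0.1544] deg -93.9591954580179 0.0005365937237004218
(0.12, 0.2) both 526 gap [ 0.5264 -0.1547] deg -93.98710096986298 0.0006623269938927164
(0.01, 0.2) scene 900 gap [ 0.5266 -0.1546] deg -93.98737614920697 0.0006990858348649531
(0.01, 0.2) top 174 gap [ 0.5269 -0.1545] deg -93.95438192183865 0.0006261638049330069
(0.01, 0.2) both 1074 gap [ 0.5266 -0.1546] deg -93.97942144774251 0.0006934160447150273
```

```bash
python3 - <<'E'
from h import *
print(row([0.5545,0.225,0.03],86.0,-10)); 
E
```

```text
[-0.089  0.006  0.355  0.011 -0.024  0.127]
```

>>> step_arm([
  [0.2, -0.09, 0.006, 0.12, 0.011, -0.024, 0.127],
  [0.2, -0.09, 0.006, 0.24, 0.011, -0.024, 0.127],
  [0.2, -0.09, 0.006, 0.35, 0.011, -0.024, 0.127],
  [0.2, -0.09, 0.006, 0.35, 0.011, -0.024, 0.127],
  [0.2, -0.09, 0.006, 0.35, 0.011, -0.024, 0.127],
])

```text
time: 6.9
position: [0.5544, 0.2245, 0.0316]
eef_rot: [0.729, 0.679, -0.064, 0.06]
force: [0.5, 0.1, 1.2]
finger_gap: 0.798
grip_force: 0.0
```

```bash
python3 - <<'E'
from h import *
s=ctrl.get_state();print(s['position'],s['finger_gap'],s['qpos'],row([0.5545,0.215,0.003],86.0,-10)); 
E
```

```text
[0.5544402  0.22454202 0.03157819] 0.7976168873109326 [ 0.32539676  0.53635684  1.55738932 -0.17896714  1.12222859  0.48131716] [-0.015  0.002  0.099 -0.     0.    -0.002]
```

Next I lower to pushing height, then creep up to the lip.

>>> step_arm([
  [0.2, 0, 0, 0.03, 0, 0, 0],
  [0.2, 0, 0, 0.06, 0, 0, 0],
  [0.2, -0.015, 0.002, 0.09, 0, 0, -0.002],
  [0.2, -0.015, 0.002, 0.099, 0, 0, -0.002],
  [0.2, -0.015, 0.002, 0.099, 0, 0, -0.002],
])

```text
time: 7.4
position: [0.5538, 0.2154, 0.0025]
eef_rot: [0.729, 0.679, -0.064, 0.06]
force: [-0.6, -0.3, 0.2]
finger_gap: 0.8
grip_force: 0.0
```

```bash
python3 - <<'E'
from h import *
s=ctrl.get_state();print(s['position'],s['force'],row([0.5525,0.193,0.003],86.0,-10),row([0.5515,0.179,0.003],86.0,-10),row([0.5308,-0.0961,0.003],86.0,-10)); 
E
```

```text
[0.55376771 0.21538891 0.00248484] [-0.59739175 -0.28837653  0.23659403] [-0.074  0.001  0.011 -0.     0.     0.   ] [-0.12   0.001  0.019 -0.     0.     0.   ] [-1.026 -0.004  0.179 -0.     0.     0.   ]
```

>>> step_arm([
  [0.2, -0.02, 0, 0.003, 0, 0, 0],
  [0.2, -0.04, 0, 0.007, 0, 0, 0],
  [0.2, -0.06, 0, 0.01, 0, 0, 0],
  [0.2, -0.075, 0, 0.013, 0, 0, 0],
  [0.2, -0.09, 0, 0.016, 0, 0, 0],
])

```text
time: 7.9
position: [0.5527, 0.1882, 0.0033]
eef_rot: [0.729, 0.679, -0.063, 0.06]
force: [0.1, 3.9, 1.2]
finger_gap: 0.802
grip_force: 1.3
```

>>> step_arm([
  [0.2, -0.012, 0, 0.002, 0, 0, 0],
  [0.2, -0.024, 0, 0.004, 0, 0, 0],
  [0.2, -0.036, 0, 0.006, 0, 0, 0],
  [0.2, -0.048, 0, 0.008, 0, 0, 0],
  [0.2, -0.06, 0, 0.0105, 0, 0, 0],
])

```text
time: 8.4
position: [0.5513, 0.1702, 0.0033]
eef_rot: [0.729, 0.68, -0.063, 0.06]
force: [-0.4, 2.0, 1.9]
finger_gap: 0.801
grip_force: 1.4
```

>>> step_arm([
  [0.2, -0.016, 0, 0.003, 0, 0, 0],
  [0.2, -0.032, 0, 0.0055, 0, 0, 0],
  [0.2, -0.048, 0, 0.0085, 0, 0, 0],
  [0.2, -0.064, 0, 0.011, 0, 0, 0],
  [0.2, -0.08, 0, 0.014, 0, 0, 0],
])

```text
time: 8.9
position: [0.5496, 0.1455, 0.0032]
eef_rot: [0.729, 0.679, -0.063, 0.06]
force: [0.6, 3.4, 0.9]
finger_gap: 0.799
grip_force: 1.6
```

```bash
cat > look.py <<'E'
import sys
from h import *
s=ctrl.get_state();print(s['position'].round(4),s['force'].round(1),s['torque'].round(2),row([0.5308,-0.0961,0.003],86.0,-10))
im,d=snap('top',sys.argv[1]); q=tray(d)
g=np.array([.5267,-.1546]);a=np.radians(-93.97);h=np.array([np.cos(a),np.sin(a)]);l=np.array([-h[1],h[0]])
s_=(q[:,:2]-g)@h; t=(q[:,:2]-g)@l; k=(abs(t)<.1)&(s_<.2)&(s_>-.36); np.save('pics/q.npy',np.c_[s_,t][k])
c,(w,hh),an=cv2.minAreaRect((np.c_[s_,t][k]*1000).astype(np.float32)); print('rack frame rect',c,w,hh,an)
E
python3 look.py t3
```

```text
[0.5496 0.1455 0.0032] [0.6 3.4 0.9] [ 0.47 -0.07  0.  ] [-0.795 -0.006  0.141  0.001 -0.    -0.   ]
rack frame rect (-57.93003845214844, -2.8943710327148438) 188.62648010253906 480.3805236816406 89.86707305908203
```

```bash
cat > fit.py <<'E'
import numpy as np,sys
from h import ctrl
q=np.load('pics/q.npy')*1000; p=ctrl.get_state()['position'][:2]
a=np.radians(-93.97); sT=(p-[.5267,-.1546])@[np.cos(a),np.sin(a)]*1000; pf=sT+9+50
k=(q[:,0]>pf+15)&(q[:,0]<min(pf+150,-3)); print('pan front est',pf.round(1),'n',k.sum())
for sg in(1,-1):
    w=q[k&(q[:,1]*sg>76)&(q[:,1]*sg<96)]; e=w[:,1]
    b=np.polyfit(w[:,0],w[:,1],1); print('side',sg,len(w),'t mean',e.mean().round(2),'max',(e*sg).max().round(1),'slope deg',np.degrees(b[0]).round(2))
w=q[(abs(q[:,1])<60)&(q[:,0]>pf+140)&(q[:,0]<pf+185)]
if len(w): b=np.polyfit(w[:,1],w[:,0],1); print('far wall',len(w),w[:,0].mean().round(1),'slope deg',np.degrees(-b[0]).round(2))
w=q[(abs(q[:,1])<80)&(q[:,0]>pf-8)&(q[:,0]<pf+8)]
if len(w): print('front wall s',np.percentile(w[:,0],[2,50,98]).round(1))
E
python3 fit.py
```

```text
pan front est -241.1 n 86
side 1 48 t mean 84.09 max 86.4 slope deg -0.19
side -1 38 t mean -82.48 max 83.9 slope deg 0.0
far wall 39 -78.8 slope deg -0.29
front wall s [-249.  -243.4 -239. ]
```

>>> step_arm([
  [0.2, -0.02, 0, 0.0035, 0, 0, 0],
  [0.2, -0.04, 0, 0.007, 0, 0, 0],
  [0.2, -0.06, -0.001, 0.0105, 0, 0, 0],
  [0.2, -0.08, -0.001, 0.014, 0, 0, 0],
  [0.2, -0.1, -0.001, 0.0177, 0, 0, 0],
])

```text
time: 9.45
position: [0.547, 0.115, 0.0031]
eef_rot: [0.729, 0.679, -0.063, 0.06]
force: [0.7, 3.2, 1.2]
finger_gap: 0.804
grip_force: 1.5
```

>>> step_arm([
  [0.2, -0.02, 0, 0.0035, 0, 0, 0],
  [0.2, -0.04, 0, 0.007, 0, 0, 0],
  [0.2, -0.06, -0.001, 0.0105, 0, 0, 0],
  [0.2, -0.08, -0.001, 0.014, 0, 0, 0],
  [0.2, -0.1, -0.001, 0.0177, 0, 0, 0],
])

```text
time: 9.95
position: [0.5446, 0.0847, 0.0031]
eef_rot: [0.729, 0.679, -0.063, 0.06]
force: [1.1, 2.4, 0.9]
finger_gap: 0.801
grip_force: 1.6
```

```bash
python3 look.py t4; python3 fit.py
```

```text
[0.5446 0.0847 0.0031] [1.1 2.4 0.9] [ 0.51 -0.03  0.07] [-0.595 -0.004  0.105  0.001 -0.     0.   ]
rack frame rect (-25.637969970703125, -0.5641555786132812) 189.99435424804688 417.0793762207031 89.34175109863281
pan front est -179.8 n 88
side 1 49 t mean 83.32 max 85.5 slope deg -0.08
side -1 39 t mean -83.16 max 84.7 slope deg 0.02
far wall 45 -18.1 slope deg -0.13
front wall s [-187.6 -182.4 -178. ]
```

>>> step_arm([
  [0.2, -0.018, 0, 0.0032, 0, 0, 0],
  [0.2, -0.036, 0, 0.0064, 0, 0, 0],
  [0.2, -0.054, 0, 0.0096, 0, 0, 0],
  [0.2, -0.072, 0, 0.0128, 0, 0, 0],
  [0.2, -0.09, 0, 0.016, 0, 0, 0],
])

```text
time: 10.5
position: [0.5426, 0.0573, 0.003]
eef_rot: [0.729, 0.679, -0.063, 0.06]
force: [-0.0, 3.7, 1.2]
finger_gap: 0.799
grip_force: 1.4
```

```bash
python3 look.py t5; python3 fit.py
```

```text
[0.5426 0.0573 0.003 ] [-0.   3.7  1.2] [ 0.54 -0.07 -0.01] [-0.505 -0.004  0.089  0.001 -0.     0.   ]
rack frame rect (-10.07891845703125, -0.43360137939453125) 190.40200805664062 387.2381286621094 89.37588500976562
pan front est -152.6 n 87
side 1 48 t mean 83.26 max 85.6 slope deg -0.18
side -1 39 t mean -83.15 max 84.6 slope deg -0.13
far wall 48 9.1 slope deg -0.03
front wall s [-160.2 -155.  -150.8]
```

The tray has entered cleanly between the posts and is still centred, so I keep pushing.

>>> step_arm([
  [0.2, -0.018, 0, 0.0032, 0, 0, 0],
  [0.2, -0.036, 0, 0.0064, 0, 0, 0],
  [0.2, -0.054, 0, 0.0096, 0, 0, 0],
  [0.2, -0.072, 0, 0.0128, 0, 0, 0],
  [0.2, -0.09, 0, 0.016, 0, 0, 0],
])

```text
time: 11.05
position: [0.5407, 0.0299, 0.003]
eef_rot: [0.729, 0.679, -0.063, 0.06]
force: [0.1, 2.7, 0.9]
finger_gap: 0.798
grip_force: 1.3
```

>>> step_arm([
  [0.2, -0.018, 0, 0.0032, 0, 0, 0],
  [0.2, -0.036, 0, 0.0064, 0, 0, 0],
  [0.2, -0.054, 0, 0.0096, 0, 0, 0],
  [0.2, -0.072, 0, 0.0128, 0, 0, 0],
  [0.2, -0.09, 0, 0.016, 0, 0, 0],
])

```text
time: 11.55
position: [0.5389, 0.0026, 0.003]
eef_rot: [0.729, 0.679, -0.063, 0.06]
force: [-0.6, 3.4, 0.8]
finger_gap: 0.796
grip_force: 1.4
```

```bash
python3 look.py t6; python3 fit.py
```

```text
[0.5389 0.0026 0.003 ] [-0.6  3.4  0.8] [ 0.49 -0.01 -0.03] [-0.325 -0.004  0.057  0.001 -0.     0.   ]
rack frame rect (21.022186279296875, -0.9422073364257812) 190.14096069335938 323.501220703125 89.37065124511719
pan front est -97.8 n 54
side 1 31 t mean 83.24 max 85.3 slope deg -0.2
side -1 23 t mean -83.13 max 84.5 slope deg -0.25
far wall 13 63.2 slope deg -0.03
front wall s [-105.4 -100.1  -96. ]
```

>>> step_arm([
  [0.2, -0.018, 0, 0.0032, 0, 0, 0],
  [0.2, -0.036, 0, 0.0064, 0, 0, 0],
  [0.2, -0.054, 0, 0.0096, 0, 0, 0],
  [0.2, -0.072, 0, 0.0128, 0, 0, 0],
  [0.2, -0.09, 0, 0.016, 0, 0, 0],
])

```text
time: 12.1
position: [0.537, -0.0247, 0.0029]
eef_rot: [0.729, 0.679, -0.063, 0.06]
force: [-0.2, 2.4, 0.9]
finger_gap: 0.8
grip_force: 1.4
```

>>> step_arm([
  [0.2, -0.018, 0, 0.0032, 0, 0, 0],
  [0.2, -0.036, 0, 0.0064, 0, 0, 0],
  [0.2, -0.054, 0, 0.0096, 0, 0, 0],
  [0.2, -0.072, 0, 0.0128, 0, 0, 0],
  [0.2, -0.09, 0, 0.016, 0, 0, 0],
])

```text
time: 12.6
position: [0.5351, -0.0521, 0.0029]
eef_rot: [0.729, 0.679, -0.063, 0.06]
force: [1.0, 3.1, 2.0]
finger_gap: 0.8
grip_force: 1.5
```

>>> step_arm([
  [0.2, -0.018, 0, 0.0032, 0, 0, 0],
  [0.2, -0.036, 0, 0.0064, 0, 0, 0],
  [0.2, -0.054, 0, 0.0096, 0, 0, 0],
  [0.2, -0.072, 0, 0.0128, 0, 0, 0],
  [0.2, -0.09, 0, 0.016, 0, 0, 0],
])

```text
time: 13.1
position: [0.5332, -0.0794, 0.0029]
eef_rot: [0.729, 0.679, -0.063, 0.06]
force: [0.5, 3.6, 2.0]
finger_gap: 0.797
grip_force: 1.7
```

```bash
python3 look.py t7; python3 fit.py
```

```text
[ 0.5332 -0.0794  0.0029] [0.5 3.6 2. ] [ 0.53 -0.04  0.  ] [-0.055 -0.004  0.009  0.001 -0.     0.   ]
rack frame rect (72.62804412841797, -1.2857208251953125) 190.54127502441406 223.1648712158203 89.41300964355469
pan front est -15.5 n 0Traceback (most recent call last):
  File "fit.py", line 8, in <module>
    b=np.polyfit(w[:,0],w[:,1],1); print('side',sg,len(w),'t mean',e.mean().round(2),'max',(e*sg).max().round(1),'slope deg',np.degrees(b[0]).round(2))
    raise TypeError("expected non-empty vector for x")
TypeError: expected non-empty vector for x
```

>>> step_arm([
  [0.2, -0.012, 0, 0.002, 0, 0, 0],
  [0.2, -0.024, 0, 0.0042, 0, 0, 0],
  [0.2, -0.034, 0, 0.006, 0, 0, 0],
  [0.2, -0.044, 0, 0.0078, 0, 0, 0],
  [0.2, -0.05, 0, 0.0088, 0, 0, 0],
])

```text
time: 13.65
position: [0.5321, -0.0944, 0.0028]
eef_rot: [0.729, 0.679, -0.063, 0.06]
force: [0.0, 2.7, 2.7]
finger_gap: 0.802
grip_force: 1.6
```

```bash
sed -i 's/^    w=q\[k&/    if k.sum()<5: break\n    w=q[k\&/' fit.py; python3 look.py t8; python3 fit.py; python3 - <<'E'
import cv2
im=cv2.imread('pics/t8.png')[165:265,280:400]
cv2.imwrite('pics/c8.png',cv2.resize(im,None,fx=6,fy=6,interpolation=cv2.INTER_CUBIC))
E
```

```text
[ 0.5321 -0.0944  0.0028] [0.  2.7 2.7] [ 0.5  -0.    0.01] [-0.006 -0.004  0.     0.001 -0.     0.   ]
rack frame rect (64.94490051269531, -3.841033935546875) 234.44305419921875 188.31985473632812 0.1249653771519661
pan front est -1.2 n 0
front wall s [-8.8 -3.3  1.7]
```

View pics/c8.png

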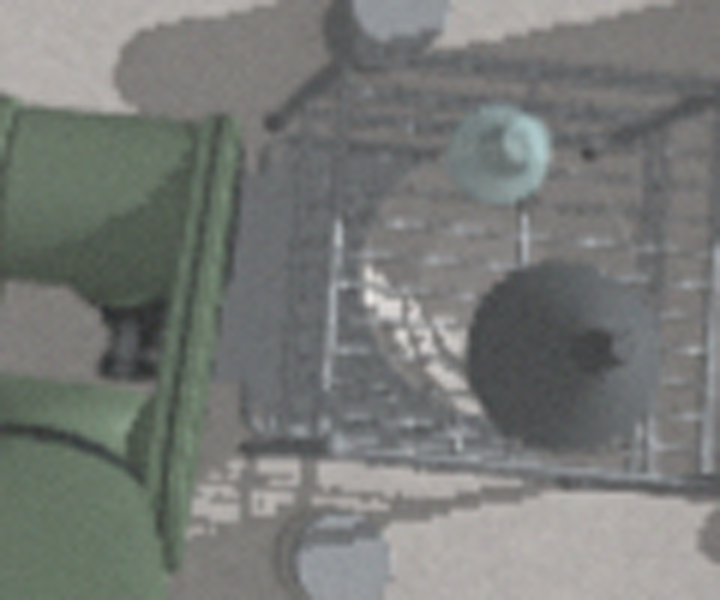

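The front wall of the pan is about 3 mm short of the post fronts, with the tray centred between the posts. One last small push should close that.

>>> step_arm([
  [0.2, -0.003, 0, 0.0005, 0, 0, 0],
  [0.2, -0.006, 0, 0.001, 0, 0, 0],
  [0.2, -0.009, 0, 0.0015, 0, 0, 0],
  [0.2, -0.009, 0, 0.0015, 0, 0, 0],
])

```text
time: 14.1
position: [0.5319, -0.097, 0.0028]
eef_rot: [0.728, 0.68, -0.063, 0.06]
force: [0.6, 2.6, 2.5]
finger_gap: 0.803
grip_force: 1.3
```

>>> step_arm([
  [0.2, 0.03, 0, -0.005, 0, 0, 0],
  [0.2, 0.08, 0, -0.014, 0, 0, 0],
  [0.2, 0.18, 0, -0.032, 0, 0, 0],
  [0.2, 0.3, 0, -0.08, 0, 0, 0],
  [0.2, 0.4, 0, -0.15, 0, 0, 0],
])

```text
time: 14.6
position: [0.5388, 0.0309, 0.0251]
eef_rot: [0.728, 0.68, -0.065, 0.059]
force: [-0.3, -0.1, -0.9]
finger_gap: 0.799
grip_force: 0.0
```

>>> step_arm([
  [0.2, 0.1, 0, -0.1, 0, 0, 0],
  [0.2, 0.2, 0, -0.2, 0, 0, 0],
  [0.2, 0.3, 0, -0.3, 0, 0, 0],
  [0.2, 0.3, 0, -0.3, 0, 0, 0],
  [0.2, 0.3, 0, -0.3, 0, 0, 0],
])

```text
time: 15.1
position: [0.5478, 0.1342, 0.0998]
eef_rot: [0.728, 0.68, -0.063, 0.06]
force: [-0.4, -1.0, -0.8]
finger_gap: 0.801
grip_force: 0.0
```

```bash
python3 look.py t9; python3 - <<'E'
from h import *
q=np.load('pics/q.npy')*1000
w=q[(abs(q[:,1])<80)&(q[:,0]>-12)&(q[:,0]<8)]; print('front wall',np.percentile(w[:,0],[2,25,50,75,98]).round(1))
w=q[(abs(q[:,1])<70)&(q[:,0]<-20)&(q[:,0]>-60)]; print('lip n',len(w),'s min',np.percentile(w[:,0],[0,2]),'t',w[:,1].min(),w[:,1].max())
L=w[w[:,0]<-40]; e=[(L[abs(L[:,1]-c)<12][:,0].min(),c) for c in(-48,-24,0,24,48)]; print(e)
h=q[(q[:,0]>150)&(q[:,0]<175)&(abs(q[:,1])<70)]; print('far',len(h),np.median(h[:,0]))
for t in(1,-1):
    w=q[(q[:,0]>5)&(q[:,0]<160)&(q[:,1]*t>78)&(q[:,1]*t<87)]; print(t,len(w),w[:,1].mean())
im,_=snap('scene','s9')
a=cv2.resize(cv2.imread('pics/t9.png')[155:275,250:415],None,fx=4,fy=4,interpolation=cv2.INTER_CUBIC)
cv2.imwrite('pics/c9.png',a)
cv2.imwrite('pics/c9s.png',cv2.resize(im[130:310,40:280,::-1],None,fx=3,fy=3,interpolation=cv2.INTER_CUBIC))
E
```

```text
[0.5478 0.1342 0.0998] [-0.4 -1.  -0.8] [ 0.06  0.03 -0.03] [-0.702 -0.006  0.452  0.003  0.     0.003]
rack frame rect (67.26187896728516, -1.5856246948242188) 190.45071411132812 233.70457458496094 89.1283187866211
front wall [-11.3  -7.5  -3.3   0.7   3.9]
lip n 310 s min [-49.52872016 -49.01540107] t -59.234974040311045 59.98872716127041
[(np.float64(-49.52872015523749), -48), (np.float64(-49.06641400688799), -24), (np.float64(-49.26513173499901), 0), (np.float64(-49.125007246009865), 24), (np.float64(-48.57850476764458), 48)]
far 0 nan
1 30 83.27769050953836
-1 36 -82.8111547573303
  return _methods._mean(a, axis=axis, dtype=dtype,
  ret = ret.dtype.type(ret / rcount)
```

View pics/c9.png

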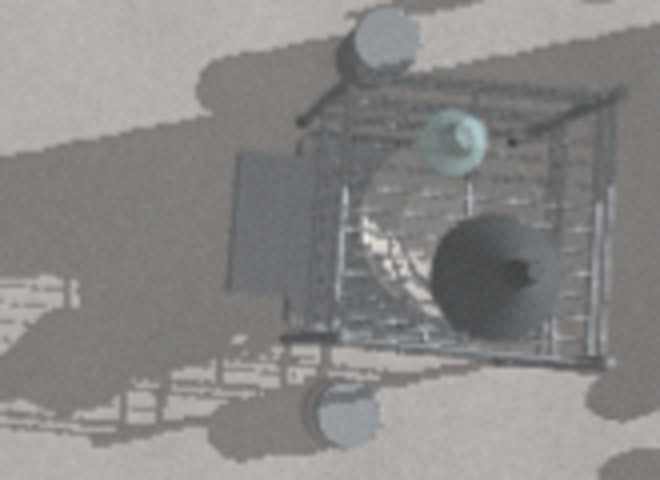

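View pics/c9s.png

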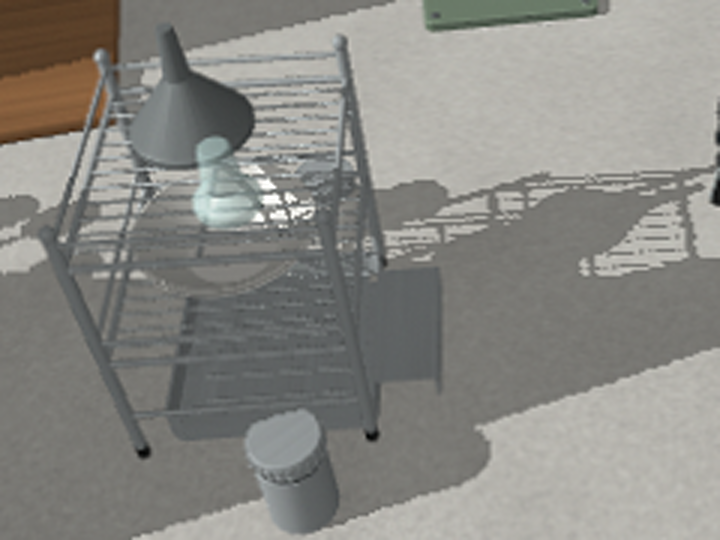

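Pictures show the pan between the posts, with only the lip sticking out about 50 mm. The rack, bowls, funnel, stopper, tin and pot have not moved, and the gripper is clear. Handing in.

>>> step_arm([
  [0.2, 0, 0, 0, 0, 0, 0],
  [0.2, 0, 0, 0, 0, 0, 0],
  [0.2, 0, 0, 0, 0, 0, 0],
])

```text
time: 15.5
position: [0.5474, 0.1318, 0.0986]
eef_rot: [0.729, 0.679, -0.064, 0.059]
force: [-0.6, 0.0, 0.4]
finger_gap: 0.799
grip_force: 0.0
```

```bash
python3 -c "
from plant import ctrl
print(ctrl.sign_off())"
```

```text
the job is handed in; nothing more can be done
None
```

The tray is in the rack and the job is handed in: by my measurements the pan's front wall is level with the front posts to about 1 mm and centred, only the lip sticks out, nothing else looked moved, and it took 15.5 s; the judge's result wasn't shown.

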